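Fetch the check weight from the sliding-door case for the packing scale

ROBOT

A 6-joint arm with a two-finger parallel gripper is mounted at the origin on the work surface. World frame = base frame: x ahead of the robot, y to its left, z up, the work surface at z = 0. Lengths are in m, angles in rad, forces in N, time in s.
With the tool pointing down it reaches from about 0.325 to 0.9 m from the base axis. Payload 3.5 kg.
Tool frame: the origin (TCP) lies at the very end of the fingers, on their centre line; the grasp point (between the pads) lies 19 mm behind it (r.grip_point_offset is the distance from the TCP to the grasp point, in m); z points along the fingers, y is the line along which they close (so a half turn about z gives the same grasp; the last joint's range is limited). The gripper opens to 85 mm and grips with 20 to 120 N. Pads are 22 mm wide; open, the fingers measure 114 mm over their backs; the gripper's body (76 mm by 85 mm) begins 54 mm behind the grasp point. The pads swing forward as they close: fully open they stand 13 mm farther back than shut.
Start: joints at [1.092, 0.276, -0.026, 1.268, 0, 1.467], TCP at [0.229, 0.581, 0.231] pointing down, gripper open.
Joint ranges: [-3.12, 3.12], [-0.85, 1.88], [-1.08, 1.24], [-1.95, 2.15], [-1.57, 1.53], [-3.14, 3.14]. Speed limits (rad/s): [2.57, 2.57, 3.14, 3.14, 3.14, 3.14].

INTERFACE

Orientations are given as a unit quaternion [x, y, z, w].
In Python, from plant import r gives the robot as it stands.
- The arm moves only by the tool step_arm, never from a script. Its argument "commands" is a list of rows, each a list of 7 numbers: the opening, from 0 (shut) to 1 (fully open), then the shift along the world's x, y, z in units of 100 mm (1.0 is 100 mm), then the turn, a rotation vector about the world's x, y, z in units of 90 degrees (1.0 is 90 degrees). A call has 1 to 20 rows; each row shifts and turns the commanded pose from where the row before left it; what a row does not reach is not made up. A row lasts 1/8 s, in which the tool goes at most 62.5 mm and 10.7 degrees, less where a joint would pass 70% of its speed; a pose out of reach is approached as far as the arm can. A call with a number of a shift or a turn outside -1 to 1 is refused whole. A call with a gripper value outside its range is refused whole. The fingers move at their own pace and stop on an object; the grip force is fixed at half the most. Time passes only in rows, so rows that do not move let the fingers close. It gives the time, the measured TCP pose, the force, the opening and the grip force at its end, in the units of the state.
- r.get_state(): the state, without advancing time (a new reading comes with each control period).
- r.get_image(name): name is "scene" or "top"; returns (picture, depth): 480x640x3 uint8, blue, green, red; 480x640 float32, m along the optical axis (not along the pixel's ray), 0 where there is no reading.
- r.camera_params(name): a dict with "fov_y" (degrees; the focal length in pixels is half the picture's height over the tangent of half this angle, whatever the lens; pixels are square), "cx", "cy" (the principal point, pixels), "cam_to_world" (4x4, takes a point from camera to world coordinates). Camera axes: x right, y up, looking along -z (the intrinsics and any distortion apply to the point x, -y, -z); pixel columns grow to the right and rows downward; lengths in m; the calibration is good to about 2 mm. A picture is of the moment at which its call begins. camera_params takes no time and is no camera call.
- r.close_job(): hands the job in; it is judged then, once.
Trained networks look in the newest picture that a camera, given by its name, has taken for a name from the list of things; names that differ only in an ending like _2 or _b are one class to them, and where a whole thing is asked for, a point or a joint stands for the part that bears it (a point fixed in the world has none). Each returns a list of dicts, best first, with "p" (0 to 1); they miss things now and then, are a little off and sometimes report something else, mostly with a low value. They report only what shows in the picture. A call takes as long as a camera call.
- r.search_frame(camera, query): "location" ([x, y, z] in m, in world coordinates, good to about 4 mm: the middle of the surface that is visible of it).
- r.spot_point(camera, query): "location" ([x, y, z] in m, in world coordinates, good to about 4 mm: a listed point, or the origin of a listed thing).
The state is a dict: "time_s": time; "qpos": joint angles; "qvel": joint speeds; "tau": joint torques, N m; "ee_pos": TCP position; "tool_rot": TCP orientation; "contact_force": force on the tool from outside, world axes, zero at the start; "ft_torque": the same for the moment, N m; "width": opening from 0.0 (shut) to 1.0 (fully open); "gripper_force": force on a finger pad.
Only numpy, scipy, OpenCV 4.12 (cv2) and the standard library are available. Lean on these libraries where they do the work, as an engineer would, in place of code of your own. Each camera call takes 0.05 s, during which the arm holds its last target. There are 200 camera calls.

TASK

The packing scale is due for its check. Slide fully open the clear door of the white case that covers the steel check weight, running it in its track behind the other door, which stays shut. Then take the steel weight out and set it down gently, upright, in the middle of the scale's pan.

Things in the scene. Friction and masses are not known exactly. Their poses are not given: they have to be found in the camera images.
- check_weight: polished steel check weight, 500 g: upright cylinder 37 mm in diameter, 46 mm high, with a 23 mm knob on top, 62 mm high in all. Origin: centre of its underside, z up. It stands in the case's left or right compartment, 105 to 145 mm from the middle along y, within 30 mm along x. Grip the cylinder 30 to 40 mm above its base. A smaller brass weight, not wanted, is in the other compartment.
- case: white case fixed to the table, 180 mm (x) by 420 mm (y). Origin: centre of its underside; y points to its left end. Rails 108.5 mm high along both long sides; divider at y = 0; compartment floors 30 mm above the table. Two clear doors 166 by 210 mm lie flat on top, one per compartment, each with a blue handle. A door fully open clears the outer 150 mm of its compartment.
- left_door_handle (a point): top centre of the left door's blue handle, an upright fin 12 mm thick along y, 70 mm long along x, 42 mm high, top 148 mm above the table. Axes as the case's. Shut: at case y = +185 mm. It opens along -y, over the right door, 155 mm to its stop, friction about 1.5 N, stays put; starts up to 10 mm ajar. Pinch it from above, fingertips 112 mm or more above the table, or push it.
- right_door_handle (a point): top centre of the right door's blue handle: same fin, 48 mm high, top again 148 mm above the table, axes as the case's. Shut: at case y = -185 mm. It opens along +y, under the left door, 155 mm to its stop, friction about 1.5 N, stays put; starts up to 10 mm ajar. Pinch it from above, fingertips 112 mm or more above the table, or push it.
- pan (a point): centre of the top face of the packing scale's flat steel pan, 160 mm (x) by 180 mm (y), 60 mm above the table, on a white housing 200 by 200 mm, fixed. z up; nothing stands on it.

How it is judged:
On the way:
1. the door over the steel weight is slid fully open (at least 120 mm from where it started) while the weight still stands in its compartment and the other door is shut (distance of check_weight from where it was at the start of the episode below 0.04 m and ((distance of left_door_handle from where it was at the start of the episode above 0.12 m and distance of right_door_handle from where it was at the start of the episode below 0.04 m and y of check_weight in the frame of left_door_handle above 0.03 m) or (distance of right_door_handle from where it was at the start of the episode above 0.12 m and distance of left_door_handle from where it was at the start of the episode below 0.04 m and y of check_weight in the frame of right_door_handle below -0.03 m))), for 0.2 s.
At the end, for the whole second after the job is handed in: the steel check weight stands upright (within 8 degrees) and at rest on the scale's pan, its centre within 35 mm of the pan's middle, and at least one of the two doors is within 40 mm of where it started (the door over the brass weight was left shut) (horizontal distance between check_weight and pan below 0.035 m and z of check_weight in the frame of pan between -0.006 and 0.006 m and angle between check_weight's own z axis and vertical below 0.15 rad and linear speed of check_weight below 0.02 m/s and distance of any of left_door_handle, right_door_handle from where it was at the start of the episode below 0.04 m); the robot touches nothing.
It fails at once if the door that does not cover the steel weight is opened (moved more than 40 mm) (distance of check_weight from where it was at the start of the episode below 0.04 m and ((y of check_weight in the frame of left_door_handle below -0.12 m and distance of left_door_handle from where it was at the start of the episode above 0.04 m) or (y of check_weight in the frame of right_door_handle above 0.12 m and distance of right_door_handle from where it was at the start of the episode above 0.04 m))).
It fails at once if both doors stand open (more than 40 mm) at once (distance of each of left_door_handle, right_door_handle from where it was at the start of the episode above 0.04 m).
It fails at once if the weight is dropped onto the pan from more than 20 mm (horizontal distance between check_weight and pan below 0.09 m and z of check_weight in the frame of pan above 0.02 m and contact force between check_weight and anything else below 0.05 N).
It also fails if it takes over 54 s, if anything falls off the work surface, if the arm or the gripper's body presses on something with over 40 N, if the wrist force passes 120 N, or if a joint passes its speed limit or range.

## Working session

There is one attempt and no reset: what is moved stays moved. The work goes in short steps, Python scripts to look and compute and a tool call to move; the robot and the scene stay as the last step left them, time stands still between calls to the robot, and variables do not carry over. Pictures are saved under pics/ and viewed, at most 10 in all, crops included, and the job is handed in when it is done.

Besides the shell and the picture viewer there is one more tool, called after ">>>" as a command line: name --pt "numbers of a row" for each row, then --argument value for the rest. step_arm: Moves the arm, as the interface text tells. Its arguments: {"type":"object","properties":{"commands":{"type":"array","items":{"type":"array","items":{"type":"number","minimum":-1,"maximum":1}}}},"required":["commands"]}

```bash
mkdir -p pics; python3 - <<'E'
from plant import r
import cv2,numpy as np
for c in("scene","top"):
    im,d=r.get_image(c); cv2.imwrite(f"pics/{c}1.png",im); np.save(f"pics/{c}1.npy",d)
    for q in("check_weight","left_door_handle","right_door_handle","pan","case"):
        print(c,q,[(np.round(k["location"],3).tolist(),round(k["p"],2)) for k in r.spot_point(c,q)[:3]])
s=r.get_state();print(s["time_s"],s["ee_pos"],s["tool_rot"],s["width"])
E
```

```text
scene check_weight []
scene left_door_handle [([0.55, 0.311, 0.15], 0.96)]
scene right_door_handle [([0.535, -0.049, 0.15], 0.79)]
scene pan [([0.478, -0.302, 0.057], 0.97)]
scene case [([0.539, 0.129, 0.001], 0.86)]
top check_weight []
top left_door_handle [([0.548, 0.307, 0.141], 0.89)]
top right_door_handle [([0.533, -0.05, 0.147], 0.96), ([0.543, 0.123, -0.001], 0.63), ([0.549, 0.309, 0.142], 0.31)]
top pan [([0.477, -0.299, 0.061], 0.82)]
top case [([0.541, 0.127, -0.002], 0.58)]
0.6 [0.22937729 0.58139532 0.23134386] [ 1.86787512e-01  9.82400338e-01  2.33434814e-05 -1.18251972e-05] 0.9981745987395694
```

View pics/scene1.png

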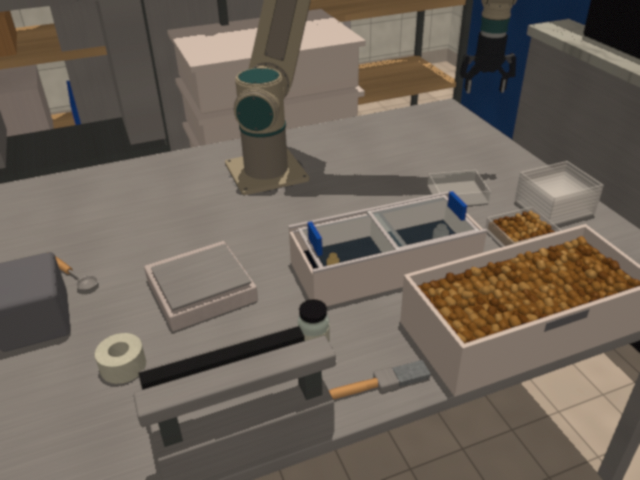

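View pics/top1.png

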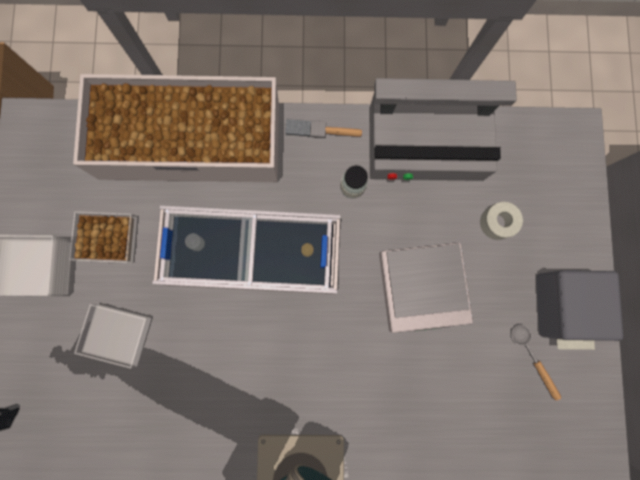

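The top view shows the steel weight at pixel (194, 242), in the left compartment, with the brass one at (307, 250). The left handle is at (166, 243) and the right one at (325, 250), so the left door is the one to open.

```bash
cat > h.py <<'E'
import numpy as np
from plant import r
def at_z(c,u,v,z):
    p=r.camera_params(c);f=240/np.tan(np.radians(p["fov_y"]/2));M=np.array(p["cam_to_world"])
    d=M[:3,:3]@np.array([(u-p["cx"])/f,-(v-p["cy"])/f,-1]);o=M[:3,3]
    return np.round(o+d*(z-o[2])/d[2],4)
E
python3 - <<'E'
from h import *
import cv2
print("steel",at_z("top",194,242,.085),"brass",at_z("top",307,250,.075))
print("LH",at_z("top",166,243,.148),"RH",at_z("top",325,250,.148))
im=cv2.imread("pics/top1.png")
cv2.imwrite("pics/c1.png",cv2.resize(im[195:305,145:350],None,fx=3.8,fy=3.8,interpolation=cv2.INTER_CUBIC))
E
```

```text
steel [0.5597 0.2553 0.085 ] brass [ 0.5449 -0.0113  0.075 ]
LH [0.5481 0.3012 0.148 ] RH [ 0.5363 -0.0512  0.148 ]
```

View pics/c1.png

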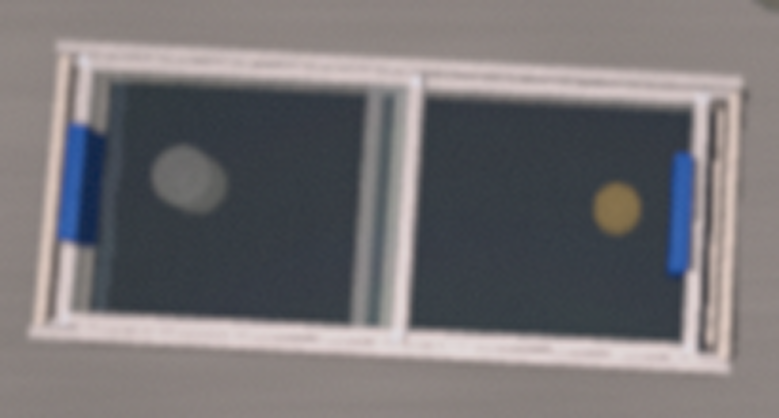

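Crop: the steel weight's top disc is at about crop (181, 176), which is full pixel (192.6, 241). The rails are yawed about -2.6°. Next I approach above the left handle.

>>> step_arm --pt "1 0.4 -0.34 0 0 0 0.026" --pt "1 0.4 -0.34 0 0 0 0.026" --pt "1 0.4 -0.34 0 0 0 0.026" --pt "1 0.4 -0.34 0 0 0 0.026" --pt "1 0.4 -0.34 0 0 0 0.026" --pt "1 0.4 -0.34 0 0 0 0.026" --pt "1 0.4 -0.34 0 0 0 0.026" --pt "1 0.4 -0.34 0 0 0 0.026" --pt "1 0 0 0 0 0 0" --pt "1 0 0 0 0 0 0"

```text
time_s: 1.85
ee_pos: [0.5491, 0.3093, 0.2311]
tool_rot: [0.025, 1.0, 0.0, -0.0]
contact_force: [-0.1, 0.1, -0.8]
width: 1.002
gripper_force: 0.0
```

>>> step_arm --pt "1 0 0 -0.4 0 0 0" --pt "1 0 0 -0.4 0 0 0" --pt "1 0 0 -0.2 0 0 0" --pt "1 0 0 -0.13 0 0 0" --pt "1 0 0 0 0 0 0" --pt "0 0 0 0 0 0 0" --pt "0 0 0 0 0 0 0" --pt "0 0 0 0 0 0 0" --pt "0 0 0 0 0 0 0" --pt "0 0 0 0 0 0 0" --pt "0 0 0 0 0 0 0" --pt "0 0 0 0 0 0 0"

```text
time_s: 3.35
ee_pos: [0.5497, 0.3093, 0.1188]
tool_rot: [0.024, 1.0, -0.0, 0.0]
contact_force: [-0.7, -1.6, 4.8]
width: 0.13
gripper_force: 59.5
```

>>> step_arm --pt "0 -0.007 -0.147 0 0 0 0" --pt "0 -0.007 -0.147 0 0 0 0" --pt "0 -0.007 -0.147 0 0 0 0" --pt "0 -0.007 -0.147 0 0 0 0" --pt "0 -0.007 -0.147 0 0 0 0" --pt "0 -0.007 -0.147 0 0 0 0" --pt "0 -0.007 -0.147 0 0 0 0" --pt "0 -0.007 -0.147 0 0 0 0" --pt "0 -0.007 -0.147 0 0 0 0" --pt "0 -0.007 -0.147 0 0 0 0" --pt "0 0 0 0 0 0 0" --pt "0 0 0 0 0 0 0"

```text
time_s: 4.85
ee_pos: [0.5436, 0.1607, 0.1188]
tool_rot: [0.025, 1.0, -0.001, 0.001]
contact_force: [4.4, -0.8, 5.6]
width: 0.131
gripper_force: 59.8
```

>>> step_arm --pt "1 0 0 0 0 0 0" --pt "1 0 0 0 0 0 0" --pt "1 0 0 0 0 0 0" --pt "1 0 0 0 0 0 0" --pt "1 0 0 0.2 0 0 0" --pt "1 0 0 0.4 0 0 0" --pt "1 0 0 0.4 0 0 0" --pt "1 -0.1 -0.3 0 0 0 0.1" --pt "1 -0.1 -0.3 0 0 0 0.1" --pt "1 -0.1 -0.3 0 0 0 0.1" --pt "1 -0.1 -0.3 0 0 0 0.1" --pt "1 -0.1 -0.3 0 0 0 0.1" --pt "1 -0.1 -0.3 0 0 0 0.1" --pt "1 -0.1 0 0 0 0 0.1" --pt "1 0 0 0 0 0 0.1" --pt "1 0 0 0 0 0 0.1" --pt "1 0 0 0 0 0 0.1" --pt "1 0 0 0 0 0 0"

```text
time_s: 7.1
ee_pos: [0.4722, -0.0175, 0.2182]
tool_rot: [-0.689, 0.725, 0.0, -0.0]
contact_force: [-0.4, 0.2, 1.1]
width: 0.995
gripper_force: 0.0
```

```bash
python3 - <<'E'
from h import *
import cv2
for c in("top","scene"):
    im,d=r.get_image(c); cv2.imwrite(f"pics/{c}2.png",im)
    if c=="top": cv2.imwrite("pics/c2.png",cv2.resize(im[195:305,145:350],None,fx=3.8,fy=3.8,interpolation=cv2.INTER_CUBIC))
    for q in("check_weight","left_door_handle","right_door_handle"):
        print(c,q,[(np.round(k["location"],3).tolist(),round(k["p"],2)) for k in r.spot_point(c,q)[:2]])
s=r.get_state();print(s["time_s"],s["ee_pos"],s["tool_rot"],s["qpos"])
E
```

```text
top check_weight [([0.562, 0.264, 0.027], 0.65)]
top left_door_handle [([0.544, 0.161, 0.144], 0.66)]
top right_door_handle [([0.477, -0.3, 0.064], 0.18)]
scene check_weight [([0.564, 0.26, 0.025], 0.51)]
scene left_door_handle [([0.543, 0.162, 0.151], 0.98)]
scene right_door_handle [([0.534, -0.049, 0.145], 0.81)]
7.5 [ 0.47238173 -0.0175928   0.21830179] [-6.89366663e-01  7.24412591e-01  2.21682216e-05 -2.15907979e-05] [-1.74094843e-01  1.28416324e-02 -3.62299019e-01  1.19571699e+00
 -8.39824799e-06 -1.69532367e+00]
```

View pics/c2.png

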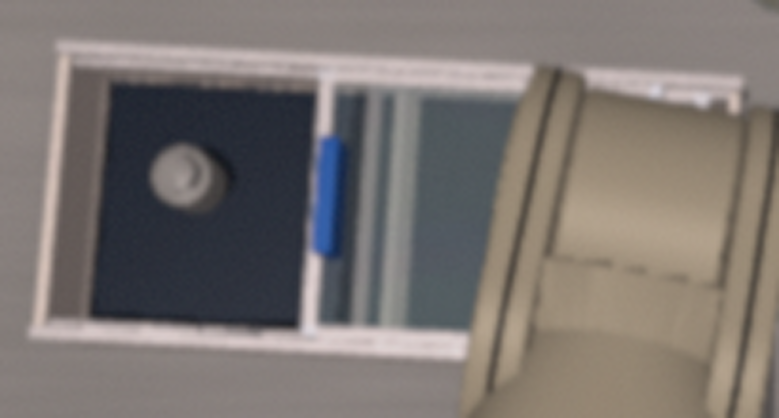

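Crop: the door is open, with its handle at crop (328, 195). The knob top is at crop (184, 172), and the weight is fully clear at about world (0.563, 0.259).

>>> step_arm --pt "0.75 0.15 0.46 0 0 0 0" --pt "0.75 0.15 0.46 0 0 0 0" --pt "0.75 0.15 0.46 0 0 0 0" --pt "0.75 0.15 0.46 0 0 0 0" --pt "0.75 0.15 0.46 0 0 0 0" --pt "0.75 0.15 0.46 0 0 0 0" --pt "0.75 0 0 -0.3 0 0 0" --pt "0.75 0 0 -0.3 0 0 0" --pt "0.75 0 0 -0.3 0 0 0" --pt "0.75 0 0 0 0 0 0" --pt "0.75 0 0 0 0 0 0"

```text
time_s: 8.88
ee_pos: [0.5631, 0.2586, 0.1293]
tool_rot: [-0.689, 0.724, -0.0, 0.001]
contact_force: [0.4, 0.5, 1.2]
width: 0.746
gripper_force: 0.0
```

```bash
python3 - <<'E'
from h import *
import cv2
im,d=r.get_image("scene"); cv2.imwrite("pics/c3.png",cv2.resize(im[150:310,270:510],None,fx=3.3,fy=3.3,interpolation=cv2.INTER_CUBIC))
E
```

```text
(no output)
```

View pics/c3.png

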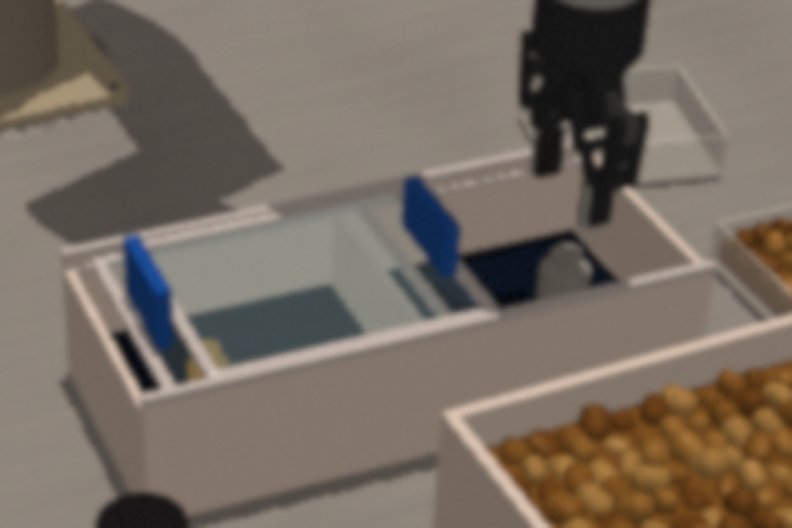

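The scene crop shows the fingertips at (545, 170) and (597, 220), straddling the weight's knob at (572, 250). I descend and grip.

>>> step_arm --pt "0.75 0 0 -0.25 0 0 0" --pt "0.75 0 0 -0.25 0 0 0" --pt "0.75 0 0 -0.2 0 0 0" --pt "0.75 0 0 -0.15 0 0 0" --pt "0.75 0 0 0 0 0 0" --pt "0 0 0 0 0 0 0" --pt "0 0 0 0 0 0 0" --pt "0 0 0 0 0 0 0" --pt "0 0 0 0 0 0 0" --pt "0 0 0 0 0 0 0" --pt "0 0 0 0 0 0 0" --pt "0 0 0 0 0 0 0"

```text
time_s: 10.42
ee_pos: [0.5633, 0.2589, 0.045]
tool_rot: [-0.69, 0.724, -0.0, 0.001]
contact_force: [-1.8, 1.1, 6.5]
width: 0.414
gripper_force: 60.8
```

>>> step_arm --pt "0 0 0 0.1 0 0 0" --pt "0 0 0 0.25 0 0 0" --pt "0 0 0 0.3 0 0 0" --pt "0 0 0 0.3 0 0 0" --pt "0 0 0 0.3 0 0 0" --pt "0 0 0 0.2 0 0 0" --pt "0 0 0 0.1 0 0 0" --pt "0 0 0 0 0 0 0"

```text
time_s: 11.42
ee_pos: [0.5624, 0.2583, 0.1983]
tool_rot: [-0.69, 0.724, -0.0, 0.0]
contact_force: [0.3, -0.4, -5.1]
width: 0.412
gripper_force: 60.7
```

Weight in hand (-5 N). I carry it to the pan.

>>> step_arm --pt "0 -0.04 -0.2 0 0 0 0" --pt "0 -0.06 -0.36 0 0 0 0" --pt "0 -0.06 -0.4 0 0 0 0" --pt "0 -0.06 -0.4 0 0 0 0" --pt "0 -0.06 -0.4 0 0 0 0" --pt "0 -0.06 -0.4 0 0 0 0" --pt "0 -0.06 -0.4 0 0 0 0" --pt "0 -0.06 -0.4 0 0 0 0" --pt "0 -0.06 -0.4 0 0 0 0" --pt "0 -0.06 -0.4 0 0 0 0" --pt "0 -0.06 -0.4 0 0 0 0" --pt "0 -0.06 -0.4 0 0 0 0" --pt "0 -0.06 -0.4 0 0 0 0" --pt "0 -0.06 -0.4 0 0 0 0" --pt "0 -0.03 -0.23 0 0 0 0" --pt "0 0 0 0 0 0 0" --pt "0 0 0 0 0 0 0"

```text
time_s: 13.55
ee_pos: [0.4767, -0.2996, 0.1976]
tool_rot: [-0.69, 0.724, 0.001, 0.0]
contact_force: [-0.2, 0.3, -5.2]
width: 0.419
gripper_force: 60.7
```

```bash
python3 - <<'E'
from h import *
import cv2
im,d=r.get_image("scene"); cv2.imwrite("pics/c4.png",cv2.resize(im[150:350,120:360],None,fx=3,fy=3,interpolation=cv2.INTER_CUBIC))
print([(np.round(k["location"],3).tolist(),round(k["p"],2)) for k in r.spot_point("scene","check_weight")[:2]])
E
```

```text
[([0.475, -0.298, 0.177], 0.63)]
```

View pics/c4.png

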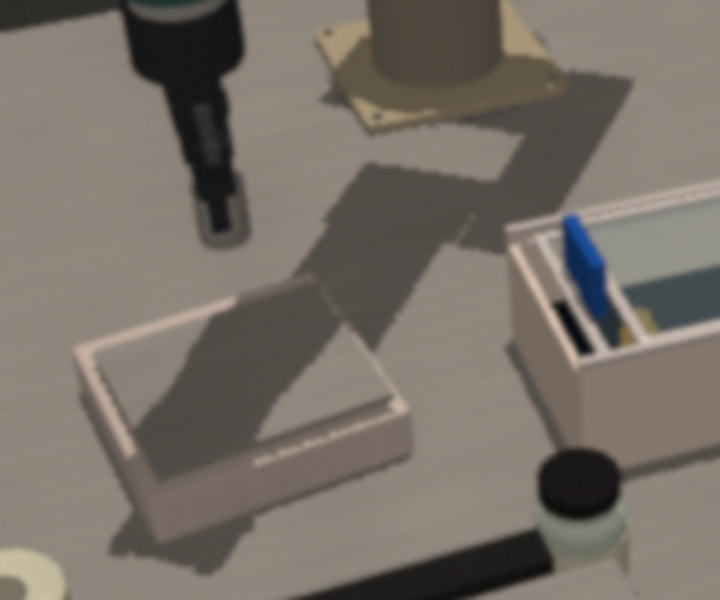

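The picture shows the weight hanging upright at (222, 210) with the pan clear below. I lower it to about 10 mm above the pan, then go slowly.

>>> step_arm --pt "0 0 0 -0.2 0 0 0" --pt "0 0 0 -0.3 0 0 0" --pt "0 0 0 -0.3 0 0 0" --pt "0 0 0 -0.2 0 0 0" --pt "0 0 0 -0.1 0 0 0" --pt "0 0 0 -0.04 0 0 0" --pt "0 0 0 -0.03 0 0 0" --pt "0 0 0 -0.02 0 0 0" --pt "0 0 0 0 0 0 0" --pt "0 0 0 0 0 0 0"

```text
time_s: 14.9
ee_pos: [0.4776, -0.3009, 0.0797]
tool_rot: [-0.69, 0.724, -0.0, 0.0]
contact_force: [-0.3, -0.3, -4.4]
width: 0.415
gripper_force: 60.7
```

>>> step_arm --pt "0 0 0 -0.02 0 0 0" --pt "0 0 0 -0.01 0 0 0" --pt "0 0 0 -0.01 0 0 0" --pt "0 0 0 0 0 0 0" --pt "0 0 0 0 0 0 0"

```text
time_s: 15.52
ee_pos: [0.4774, -0.3006, 0.0753]
tool_rot: [-0.69, 0.724, 0.0, 0.0]
contact_force: [-1.5, -0.4, -4.3]
width: 0.413
gripper_force: 60.7
```

>>> step_arm --pt "0 0 0 -0.01 0 0 0" --pt "0 0 0 -0.01 0 0 0" --pt "0 0 0 0 0 0 0" --pt "0 0 0 0 0 0 0"

```text
time_s: 16.02
ee_pos: [0.4775, -0.3008, 0.0749]
tool_rot: [-0.69, 0.724, -0.0, -0.0]
contact_force: [-2.8, 2.7, 7.0]
width: 0.415
gripper_force: 61.9
```

Contact shows as +7 N upward. I release and retreat.

>>> step_arm --pt "0.6 0 0 0 0 0 0" --pt "0.8 0 0 0 0 0 0" --pt "0.8 0 0 0 0 0 0" --pt "0.8 0 0 0 0 0 0" --pt "0.8 0 0 0.1 0 0 0" --pt "0.8 0 0 0.3 0 0 0" --pt "0.8 0 0 0.4 0 0 0" --pt "0.8 0 0 0.4 0 0 0" --pt "0.8 -0.2 0.4 0 0 0 0" --pt "0.8 -0.2 0.4 0 0 0 0" --pt "0.8 -0.2 0.4 0 0 0 0" --pt "0.8 0 0 0 0 0 0" --pt "0.8 0 0 0 0 0 0"

```text
time_s: 17.65
ee_pos: [0.4182, -0.1812, 0.1941]
tool_rot: [-0.69, 0.724, -0.001, 0.0]
contact_force: [-0.0, -0.8, -0.8]
width: 0.798
gripper_force: 0.0
```

```bash
python3 - <<'E'
from h import *
import cv2
im,d=r.get_image("scene"); cv2.imwrite("pics/c5.png",cv2.resize(im[150:350,120:500],None,fx=2.1,fy=2.1,interpolation=cv2.INTER_CUBIC))
for q in("check_weight","pan","left_door_handle","right_door_handle"): print(q,[(np.round(k["location"],3).tolist(),round(k["p"],2)) for k in r.spot_point("scene",q)[:2]])
E
```

```text
check_weight [([0.48, -0.3, 0.056], 0.56)]
pan [([0.478, -0.305, 0.058], 0.95)]
left_door_handle [([0.543, 0.162, 0.148], 0.74)]
right_door_handle [([0.534, -0.049, 0.148], 0.85)]
```

View pics/c5.png

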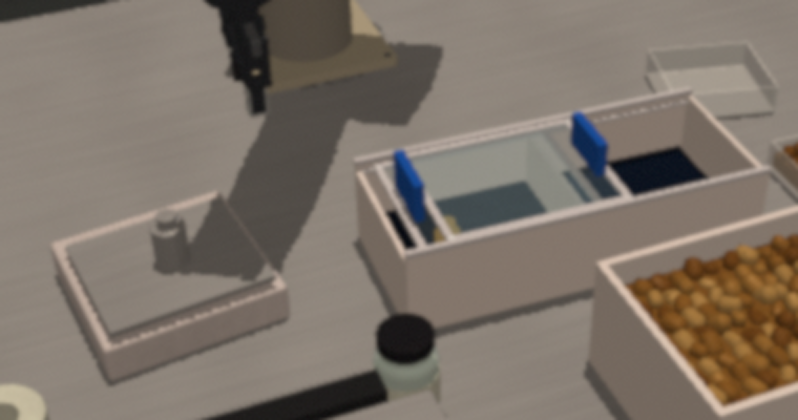

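The weight stands upright mid-pan at (170, 240), the brass weight's door is shut, and the gripper is clear.

```bash
python3 -c "
from plant import r
print(r.close_job())"
```

```text
the job is handed in; nothing more can be done
None
```

I slid the left door fully open and set the steel weight upright within about 5 mm of the pan's middle by the last camera check; the brass weight's door stayed shut, and I handed the job in at about 18 s (no verdict was returned).

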